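Prop the drying box cover ajar

ROBOT

A 6-joint arm with a two-finger parallel gripper is mounted at the origin on a cart in front of the work surface, level with it; the furniture and walls round the work are solid. World frame = base frame: x ahead of the robot, y to its left, z up, the work surface at z = 0. Lengths are in mm, angles in rad, forces in N, time in s.
With the tool pointing down it reaches from about 275 to 1000 mm from the base axis. Payload 8.4 kg.
Tool frame: the origin (TCP) lies on the mounting face of the last link; the fingertips stand 173 mm ahead of it and the grasp point (between the pads) lies 155 mm ahead of it; z points along the fingers, y is the direction in which the jaws open and shut (so a half turn about z gives the same grasp; the last joint's range is limited). The gripper opens to 85 mm and grips with 20 to 120 N. Pads are 22 mm wide; open, the fingers measure 114 mm over their backs; the gripper's body (76 mm by 85 mm) begins 54 mm behind the grasp point. The pads swing forward as they close: fully open they stand 13 mm farther back than shut.
Start: joints at [1.274, 0.353, 1.633, -0, 1.155, -0.002], TCP at [181.592, 598.042, 404.681] pointing down, gripper open.
Joint ranges: [-2.63, 2.63], [-0.92, 2.1], [0.06, 2.66], [-1.3, 4.44], [0, 2.69], [-3.02, 3.02]. Speed limits (rad/s): [2.22, 2.22, 2.79, 3.14, 3.14, 3.14].

INTERFACE

Orientations are given as [roll, pitch, yaw] about the fixed x, y, z axes, in that order (R = Rz(yaw) Ry(pitch) Rx(roll)).
In Python, from rig import r, grab_frame, spotter gives the robot as it stands.
- The arm moves only by the tool apply_moves, never from a script. Its argument "motion" is text: rows parted by semicolons, each of 5 numbers parted by spaces: the opening, from -1 (shut) to 1 (fully open), then the shift along the tool's x, y, z as a fraction of full scale, then the turn about the tool's z as a fraction of full scale. In form: hand x y z twist; .... A call has 1 to 20 rows; each row is the pose to reach, as a shift and turn from the pose commanded when the call began, along the tool's axes at that moment, turning the shorter way round; what a row does not reach only later rows make up. Full scale, the value 1, is 1 m for a shift and pi rad for a turn. A row lasts 1/12 s, in which the tool goes at most 41.7 mm and 7.16 degrees, less where a joint would pass 70% of its speed; a pose out of reach is approached as far as the arm can. A call with a number of a shift or a turn outside -1 to 1 is refused whole. A call with a gripper value outside its range is refused whole. The fingers move at their own pace and stop on an object; "squeeze" is the grip in N (left out, the last holds). Time passes only in rows, so rows that repeat a pose let the fingers close. It gives the time, the measured TCP pose, the force and the opening at its end, in the units of the state.
- r.sense(): the state, without advancing time (a new reading comes with each control period).
- grab_frame(name): name is "scene" or "top"; returns a dict with "img" (384x512x3 uint8, red, green, blue), "fx", "fy", "cx", "cy" (pixels), "dist_coeffs" ([k1, k2, p1, p2, k3] as OpenCV has them; the pictures are not rectified), "R" (3x3) and "t" (3): a world point X has camera coordinates R X + t. Camera axes: x right, y down, z forward; pixel columns grow to the right and rows downward; lengths in mm; the calibration is good to about 2 mm. A picture is of the moment at which its call begins. There is no depth.
- r.sign_off(): hands the job in, once; it reports no verdict.
Trained networks look in the newest picture that a camera, given by its name, has taken for a name from the list of things; names that differ only in an ending like _2 or _b are one class to them, and where a whole thing is asked for, a point or a joint stands for the part that bears it (a point fixed in the world has none). Each returns a list of dicts, best first, with "conf" (0 to 1); they miss things now and then, are a little off and sometimes report something else, mostly with a low value. They report only what shows in the picture. A call takes as long as a camera call.
- spotter.boxes_of(query, camera): "point" ([x, y, z] in mm, in world coordinates, good to about 4 mm: the middle of the surface that is visible of it).
- spotter.place_of(query, camera): "point" ([x, y, z] in mm, in world coordinates, good to about 4 mm: a listed point, or the origin of a listed thing).
The state is a dict: "clock": time; "qpos": joint angles; "qvel": joint speeds; "joint_efforts": joint torques, N m; "eef_pos": TCP position; "tcp_rot": TCP orientation; "contact_force": force on the tool from outside, world axes, zero at the start; "wrist_torque": the same for the moment, N m; "opening": opening from 0.0 (shut) to 1.0 (fully open).
Only numpy, scipy, OpenCV 4.12 (cv2) and the standard library are available. Lean on these libraries where they do the work, as an engineer would, in place of code of your own. Each camera call takes 0.05 s, during which the arm holds its last target.

TASK

The culture dish in the drying box has to dry with the cover ajar. Stand the T-footed prop in the box's slot, twist it a quarter turn so that it is locked upright under the deck, then fold the stiff cover forward and down until it rests on the prop's rounded head, and let go. Leave the dish and the bottle where they are.

Things in the scene. Friction and masses are not known exactly. Their poses are not given: they have to be found in the camera images.
- drying_box: Grey shallow open box fixed on the bench, 190 (x) x 240 (y) x 46 mm high, walls 6 mm. Origin: centre of its underside. x points from its front wall to its rear (hinge) wall, away from the robot; y to its left. Inside is an aluminium deck 6 mm thick, its top 28 mm above the bench (18 mm below the rim), with one oblong slot; below the deck it is hollow, 16 mm high, clear all round the slot.
- slot (a point): Centre of the slot's mouth, on the deck's top, 19 mm before and 55 mm right of the box's centre, 110 mm before the hinge axis. The slot goes through the deck and measures 66 mm along the box's y axis and 26 mm along the box's x axis. Axes as the box's.
- cover_hinge (a point): Middle of the cover's hinge axis, at the top of the box's rear wall, 48 mm above the bench; the axis runs along the box's y axis. Axes as the box's.
- cover (a joint): Cover angle in rad: 0 shut, flat on the box; 1.57 upright; at most 2.0; it starts open at 1.65 to 1.85. The hinge is stiff (0.6 N m of friction, about 3 N at the handle bar): the cover stays at any angle where it is left. Resting on the head of the locked prop it reads about 0.62 (35 degrees).
- cover_bar (a point): Centre of the cover's handle bar: round, black, 12 mm thick, parallel to the hinge, between two arms 108 mm apart inside, fixed to the cover. At cover angle q it lies 222 cos q - 4 sin q mm before and 222 sin q + 4 cos q mm above the hinge. It can be pinched from above and turned between the pads as the cover folds.
- cover_edge (a point): Middle of the cover's free edge, 184 mm from the hinge axis, half-way through its thickness. The cover is a white plate 180 x 240 x 8 mm whose underside passes through the hinge axis. A gap of 32 mm lies between this edge and the handle bar.
- prop_center (a point): Half-way up the loose metal prop (114 mm tall, 0.14 to 0.28 kg), 57 mm above its underside; it starts standing on the bench left or right of the box. Its z is up. At the bottom is a flat T-foot 60 (prop x) x 20 (y) x 10 mm, above it a round neck 18 mm thick, then a collar 44 mm across from 18 to 24 mm, which lands on the deck. Standing in the slot this point is 67 mm above the bench.
- prop_head (a point): Centre of the black rounded head (radius 10 mm) of the prop, 104 mm above the prop's underside. Below it is a square post 20 x 20 mm, sides along the prop's x and y, from 24 to 101 mm above the underside: the place to grip.
- dish: Round clear culture dish, 89 mm across, 16 mm high, lying loose on the deck in the left half of the box. Origin: centre of its underside.
- reagent_bottle: White round bottle, 56 mm across, 120 mm tall, standing loose on the bench on the other side of the box from the prop. Origin: centre of its underside.

How it is judged:
By the outcome, as a careful person would: the job done as asked, in the order asked, and still so for the second after the job is handed in, with the robot touching nothing.
It also fails if it takes over 64 s, if anything falls off the work surface, if the arm or the gripper's body presses on something with over 40 N, if the wrist force passes 120 N, or if a joint passes its speed limit or range.

## Working session

There is one attempt and no reset: what is moved stays moved. The work goes in short steps, Python scripts to look and compute and a tool call to move; the robot and the scene stay as the last step left them, time stands still between calls to the robot, and variables do not carry over. Pictures are saved under pics/ and viewed, and the job is handed in when it is done.

Besides the shell and the picture viewer there is one more tool, called by a JSON object that holds its "method" and its "body", one argument or row to a line. apply_moves: Moves the arm, as the interface text tells. Its arguments: {"type":"object","properties":{"motion":{"type":"string"},"squeeze":{"type":"number"}},"required":["motion"]}

```bash
ls; mkdir -p pics
python3 - <<'E'
from rig import r, grab_frame, spotter
import cv2
print(r.sense())
for c in ("scene","top"):
    f=grab_frame(c); cv2.imwrite(f"pics/{c}0.png",f["img"][:,:,::-1])
    print(c,f["fx"],f["R"],f["t"],f["dist_coeffs"])
    for q in ["drying_box","slot","cover_hinge","cover_bar","cover_edge","prop_center","prop_head","dish","reagent_bottle"]:
        for d in spotter.place_of(q,c)[:2]: print(c,q,d)
E
```

```text
pics
{'clock': 0.0, 'qpos': array([ 1.27357982e+00,  3.53654619e-01,  1.63417917e+00, -5.40124466e-06,
        1.15517959e+00, -2.38974017e-03]), 'qvel': array([ 0.00094279, -0.00122605, -0.00135708,  0.00040837,  0.00143962,
       -0.00145101]), 'joint_efforts': array([-4.54516470e-03, -6.05229735e+01, -3.42055857e+01, -5.32229460e-04,
        9.69006156e-03,  7.15798228e-05]), 'eef_pos': array([181.53022515, 597.79528289, 403.93819298]), 'tcp_rot': array([-3.14017192e+00,  1.54314684e-06,  2.84676807e+00]), 'contact_force': array([ 0.19334723, -0.24613974,  0.813165  ]), 'wrist_torque': array([ 0.01124424, -0.0241804 ,  0.02653017]), 'opening': 0.9978755395398773}
scene 402.95786468953787 [[ 0.86362983 -0.50385637 -0.01650089]
 [-0.34668715 -0.56983585 -0.74504706]
 [ 0.36599391  0.64916551 -0.66680777]] [-433.37805965  258.55730189  997.17590886] [-0.01455198  0.          0.          0.          0.        ]
scene drying_box {'point': [525.4, -57.0, 0.5], 'conf': 0.6}
scene slot {'point': [503.6, -108.5, 24.0], 'conf': 0.7}
scene cover_hinge {'point': [614.6, -61.8, 47.9], 'conf':
[... 785 characters left out ...]
29.0, -54.4, 0.9], 'conf': 0.95}
top slot {'point': [503.1, -108.0, 28.0], 'conf': 0.84}
top cover_hinge {'point': [614.7, -69.4, 48.7], 'conf': 0.69}
top cover_hinge {'point': [493.1, 310.0, -1.8], 'conf': 0.4}
top cover_bar {'point': [682.0, -69.4, 256.8], 'conf': 0.98}
top cover_bar {'point': [501.3, -108.8, 27.2], 'conf': 0.6}
top cover_edge {'point': [670.6, -68.9, 224.0], 'conf': 0.68}
top prop_center {'point': [672.7, -69.5, 224.7], 'conf': 0.53}
top prop_center {'point': [495.4, -272.8, 58.2], 'conf': 0.48}
top prop_head {'point': [497.4, -274.4, 103.6], 'conf': 0.8}
top dish {'point': [550.1, -5.3, 27.5], 'conf': 0.88}
top reagent_bottle {'point': [491.9, 312.4, -3.6], 'conf': 0.74}
```

View pics/scene0.png

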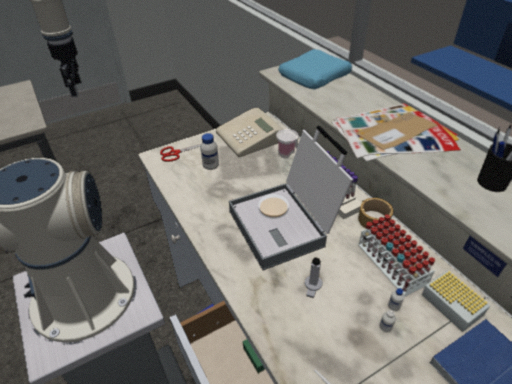

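View pics/top0.png

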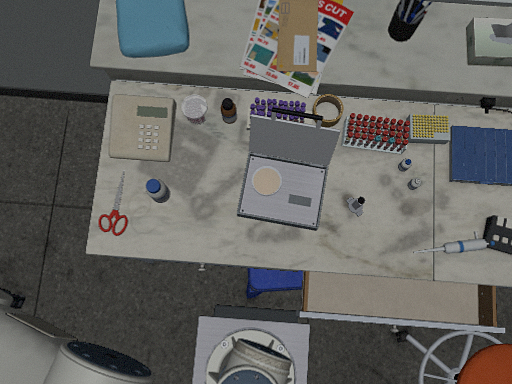

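```bash
cat > h.py <<'E'
import numpy as np, cv2
from rig import r, grab_frame, spotter
def K(f): return np.array([[f["fx"],0,f["cx"]],[0,f["fy"],f["cy"]],[0,0,1.]])
def proj(f,P):
    rv,_=cv2.Rodrigues(np.array(f["R"])); return cv2.projectPoints(np.array(P,float).reshape(-1,1,3),rv,np.array(f["t"],float),K(f),np.array(f["dist_coeffs"],float))[0][:,0]
def ray(f,uv,z):
    n=cv2.undistortPoints(np.array(uv,float).reshape(-1,1,2),K(f),np.array(f["dist_coeffs"],float))[:,0]
    R=np.array(f["R"]);C=-R.T@np.array(f["t"])
    d=np.c_[n,np.ones(len(n))]@R
    return C+d*((z-C[2])/d[:,2])[:,None]
def crop(f,u,v,w,h,s,name,draw=[]):
    im=f["img"][v:v+h,u:u+w,::-1].copy(); im=cv2.resize(im,None,fx=s,fy=s,interpolation=cv2.INTER_CUBIC)
    for poly,col in draw:
        p=((proj(f,poly)-[u,v]+.5)*s-.5); cv2.polylines(im,[np.round(p).astype(int)],len(p)>2,col,1)
    cv2.imwrite("pics/"+name,im)
def box(cx,cy,yaw,pts):
    c,s=np.cos(yaw),np.sin(yaw); return [[cx+c*x-s*y,cy+s*x+c*y,z] for x,y,z in pts]
def rect(hx,hy,z): return [(hx,hy,z),(hx,-hy,z),(-hx,-hy,z),(-hx,hy,z)]
E
python3 - <<'E'
from h import *
f=grab_frame("top"); 
crop(f,225,140,150,100,5,"t1.png"); crop(f,335,185,40,35,16,"t2.png")
g=grab_frame("scene"); crop(g,220,180,120,120,5,"s1.png"); crop(g,295,250,40,50,12,"s2.png")
E
```

```text
(no output)
```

View pics/t1.png

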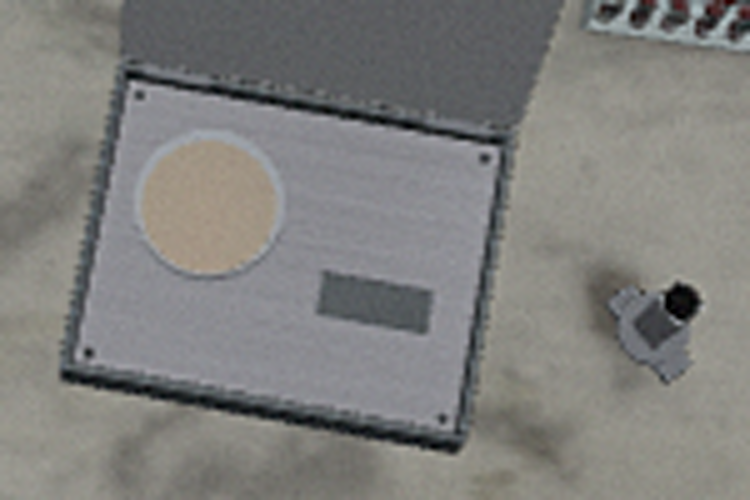

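View pics/t2.png

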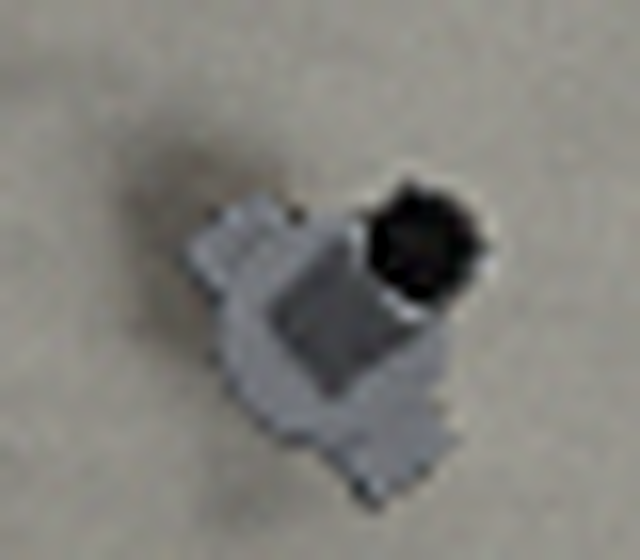

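View pics/s2.png

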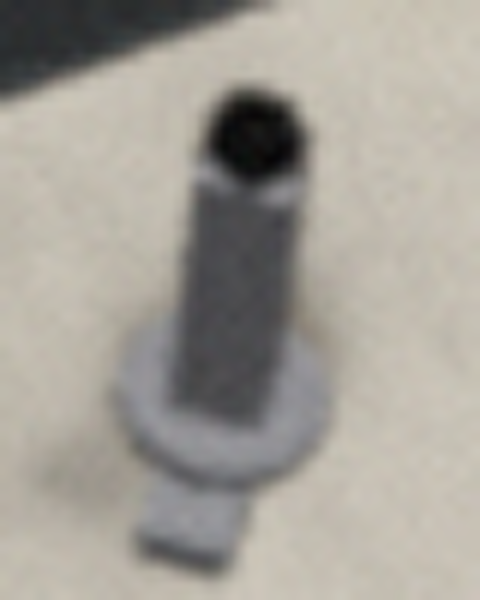

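View pics/s1.png

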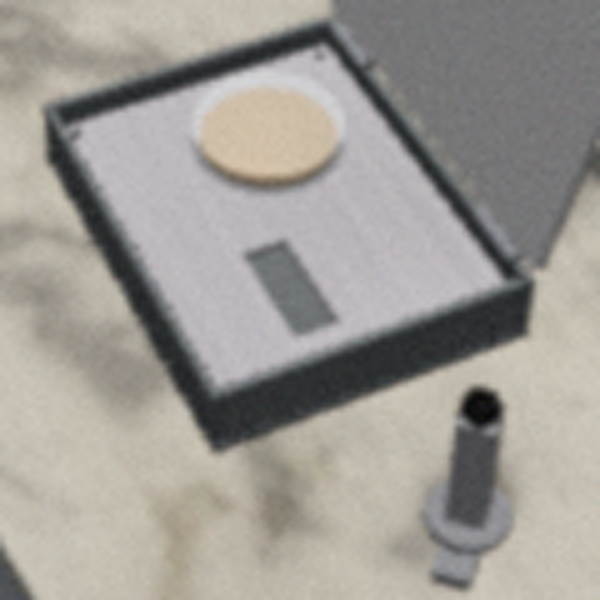

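Run:
```python
from h import *
f=grab_frame("top");g=grab_frame("scene")
def fx(p,o,s): return [((a+.5)/s-.5+o[0],(b+.5)/s-.5+o[1]) for a,b in p]
for nm,ff,p,o in [("top",f,[(325,270),(433,290),(428,333),(317,313)],(225,140)),("scene",g,[(287,240),(337,322),(300,336),(245,253)],(220,180))]:
    P=ray(ff,fx(p,o,5),28); print(nm,"slot",P.round(1).tolist(),P.mean(0).round(1))
    a=P[0]-P[1];b=P[3]-P[2];c=P[0]-P[3];d=P[1]-P[2]
    print([round(np.degrees(np.arctan2(-v[0],v[1])),1) for v in (a,b)],[round(np.degrees(np.arctan2(v[1],v[0])),1) for v in (c,d)])
P=ray(f,fx([(125,68),(512,135),(465,432),(65,368)],(225,140),5),46);print(P.round(1).tolist(),P.mean(0))
P=ray(g,fx([(332,25),(528,287),(215,392),(50,108)],(220,180),5),46);print(P.round(1).tolist(),P.mean(0))
for P in (P,):
  for i,j in((0,1),(3,2)): v=P[i]-P[j]; print(np.degrees(np.arctan2(-v[0],v[1])),np.linalg.norm(v))
  for i,j in((0,3),(1,2)): v=P[i]-P[j]; print(np.degrees(np.arctan2(v[1],v[0])),np.linalg.norm(v))
P=ray(f,fx([(188,245),(250,190),(455,435),(375,505)],(335,185),16),8);print("foot",P.round(1).tolist(),P.mean(0))
for i,j in((0,3),(1,2)): v=P[i]-P[j]; print(np.degrees(np.arctan2(v[1],v[0])),np.linalg.norm(v))
```

```text
top slot [[519.1, -76.4, 28.0], [511.9, -140.9, 28.0], [485.9, -139.4, 28.0], [492.9, -73.4, 28.0]] [ 502.5 -107.5   28. ]
[np.float64(-6.4), np.float64(-6.0)] [np.float64(-6.6), np.float64(-3.4)]
scene slot [[519.1, -79.1, 28.0], [510.1, -143.0, 28.0], [488.1, -141.0, 28.0], [494.1, -75.3, 28.0]] [ 502.9 -109.6   28. ]
[np.float64(-8.0), np.float64(-5.3)] [np.float64(-8.5), np.float64(-5.2)]
[[628.7, 50.8, 46.0], [605.1, -180.7, 46.0], [426.2, -162.2, 46.0], [445.9, 71.0, 46.0]] [526.47069575 -55.28925514  46.        ]
[[628.4, 43.0, 46.0], [600.8, -187.5, 46.0], [423.1, -162.4, 46.0], [447.8, 66.6, 46.0]] [525.03057292 -60.08734006  46.        ]
-6.813906926764402 232.10896674540083
-6.152737033546604 230.3986698984278
-7.475141435048411 182.117470715486
-8.035763638202454 179.48750690985466
foot [[517.2, -247.9, 8.0], [528.6, -259.0, 8.0], [485.0, -298.9, 8.0], [470.6, -284.5, 8.0]] [ 500.36481908 -272.55725023    8.        ]
38.18199197946652 59.25460815144396
42.404405784165775 59.09497969433494
```

```bash
cat > ov.py <<'E'
from h import *
import sys
def draw(bx,by,byaw,px,py,pyaw,pz=0,tag="a"):
    f=grab_frame("top");g=grab_frame("scene")
    Y=np.radians(byaw);PY=np.radians(pyaw)
    B=lambda pts: box(bx,by,Y,pts); Pp=lambda pts: box(px,py,PY,[(x,y,z+pz) for x,y,z in pts])
    sl=[(x-19,y-55,z) for x,y,z in rect(13,33,28)]
    d=[(B(rect(95,120,46)),(0,255,0)),(B(sl),(0,0,255)),(Pp(rect(30,10,10)),(0,255,255)),(Pp(rect(10,10,101)),(255,0,255)),(Pp(rect(10,10,24)),(255,0,255)),
      (Pp([(22*np.cos(a),22*np.sin(a),24) for a in np.arange(0,6.28,.3)]),(255,255,0))]
    crop(f,225,140,150,100,5,f"o_t_{tag}.png",d);crop(g,220,180,120,120,5,f"o_s_{tag}.png",d)
    return f,g,d
E
python3 - <<'E'
from ov import *
f,g,d=draw(526.5,-56,-6.4,498.5,-272.5,40.5,0,"a")
crop(f,335,185,40,35,16,"o_t2.png",d);crop(g,295,250,40,50,12,"o_s2.png",d)
a=cv2.imread("pics/o_t2.png");b=cv2.imread("pics/o_s2.png")
E
```

```text
(no output)
```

View pics/o_t_a.png

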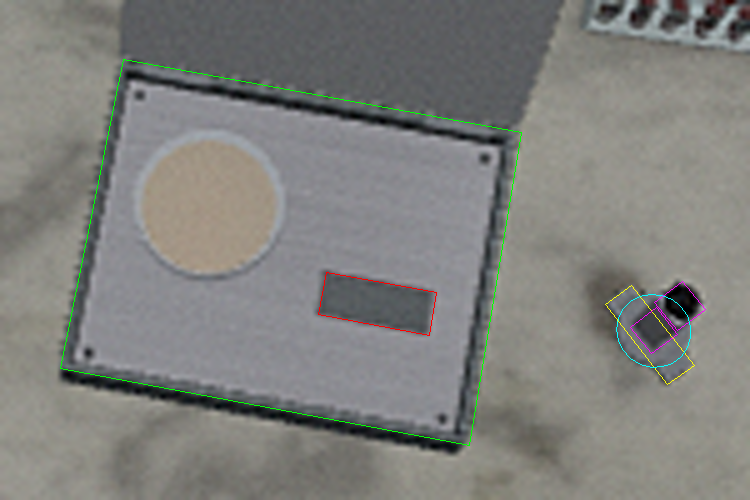

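View pics/o_s_a.png

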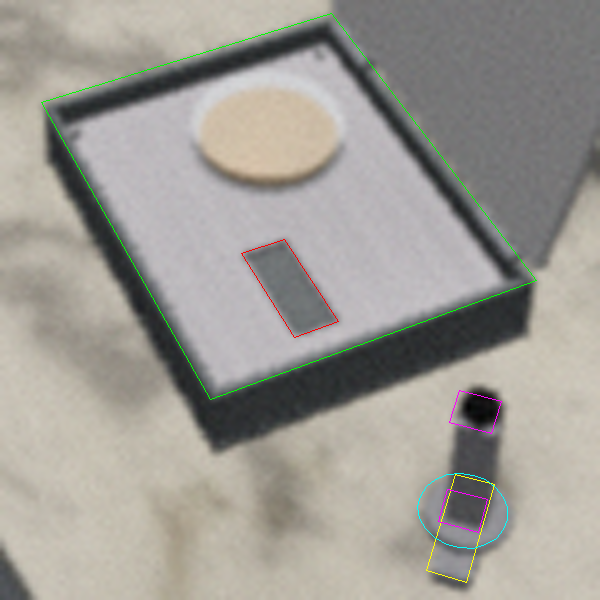

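View pics/o_t2.png

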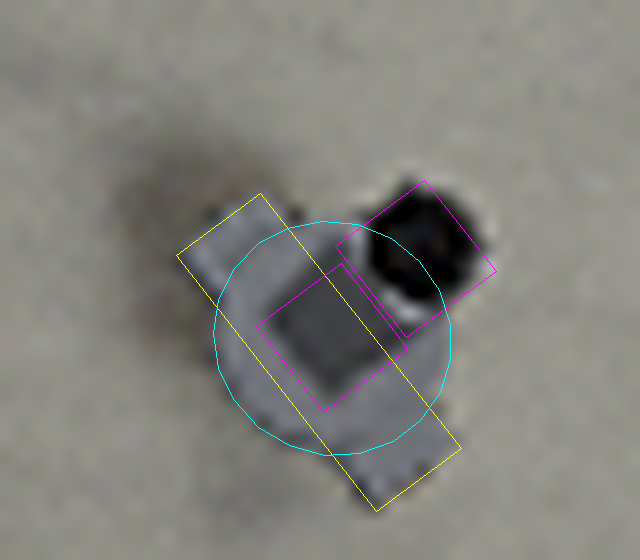

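View pics/o_s2.png

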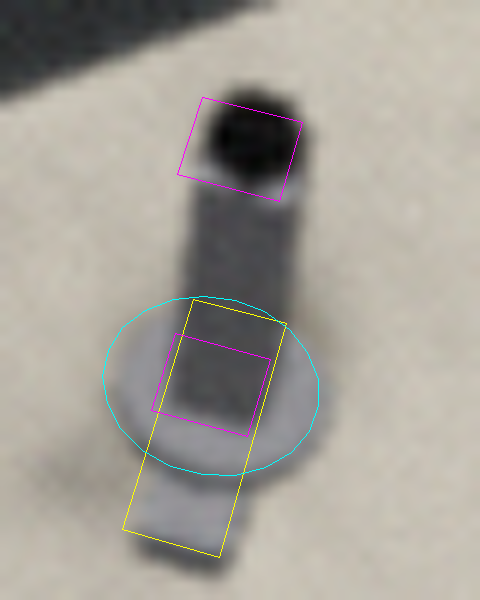

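```bash
cat > mv.py <<'E'
from h import *
from scipy.spatial.transform import Rotation as Ro
def to(x,y,z,yawdeg,cmd=None):
    s=r.sense(); p=np.array(s["eef_pos"]);e=s["tcp_rot"]
    if cmd is not None: p=np.array(cmd,float)
    R=Ro.from_euler("xyz",e).as_matrix(); d=R.T@(np.array([x,y,z])-p)/1000
    tw=-(yawdeg-np.degrees(e[2])+180)%360-180
    dy=(yawdeg-np.degrees(e[2])+180)%360-180
    print("shift",d.round(4),"twist",round(-dy/180,4),"pos",p.round(1),"rot",np.degrees(e).round(2),"t",s["clock"],"op",s["opening"],"F",s["contact_force"].round(1))
E
python3 - <<'E'
from mv import *
to(499,-273.3,300,40.5,[181.592,598.042,404.681])
E
```

```text
shift [-0.5569 -0.7415  0.1047] twist 0.6812 pos [181.6 598.  404.7] rot [-180.     -0.    163.11] t 1.3 op 0.9949815890227803 F [ 0.4 -0.4  0.4]
```

{"method": "apply_moves", "body": {
  "motion": "1 -0.557 -0.7415 0.105 0.681;1 -0.557 -0.7415 0.105 0.681;1 -0.557 -0.7415 0.105 0.681;1 -0.557 -0.7415 0.105 0.681;1 -0.557 -0.7415 0.105 0.681;1 -0.557 -0.7415 0.105 0.681;1 -0.557 -0.7415 0.105 0.681;1 -0.557 -0.7415 0.105 0.681;1 -0.557 -0.7415 0.105 0.681;1 -0.557 -0.7415 0.105 0.681;1 -0.557 -0.7415 0.105 0.681;1 -0.557 -0.7415 0.105 0.681;1 -0.557 -0.7415 0.105 0.681;1 -0.557 -0.7415 0.105 0.681;1 -0.557 -0.7415 0.105 0.681;1 -0.557 -0.7415 0.105 0.681;1 -0.557 -0.7415 0.105 0.681;1 -0.557 -0.7415 0.105 0.681;1 -0.557 -0.7415 0.105 0.681;1 -0.557 -0.7415 0.105 0.681",
  "squeeze": 30
}}

```text
clock: 2.97
eef_pos: [465.4, -182.3, 310.8]
tcp_rot: [3.141, -0.0, 0.707]
contact_force: [0.7, 0.4, 1.0]
opening: 0.999
```

Run:
```python
from mv import *
to(499,-273.3,300,40.5)
print(r.sense()["qpos"])
```

```text
shift [-0.0335  0.091   0.0109] twist -0.0001 pos [ 465.4 -182.3  310.8] rot [ 1.7998e+02 -2.0000e-02  4.0490e+01] t 2.9667 op 0.9992783067401528 F [0.7 0.4 1. ]
[-3.76435891e-01  2.78326144e-01  1.98346407e+00  1.07120495e-04
  8.79292161e-01  4.87621166e-01]
```

{"method": "apply_moves", "body": {
  "motion": "1 -0.0335 0.091 0.011 0;1 -0.0335 0.091 0.011 0;1 -0.0335 0.091 0.011 0;1 -0.0335 0.091 0.011 0;1 -0.0335 0.091 0.011 0;1 -0.0335 0.091 0.011 0"
}}

```text
clock: 3.47
eef_pos: [498.2, -269.7, 299.8]
tcp_rot: [-3.14, 0.0, 0.708]
contact_force: [-0.0, 0.5, 0.3]
opening: 0.999
```

Run:
```python
from mv import *
to(499,-273.3,300,40.5)
f=grab_frame("top");g=grab_frame("scene")
for q in ("prop_center","prop_head"):
  for c in ("top","scene"):
    print(q,c,spotter.place_of(q,c)[:2])
crop(g,270,200,80,100,6,"s3.png"); crop(f,320,160,70,60,8,"t3.png")
```

```text
shift [-0.0017  0.0032 -0.0003] twist 0.0002 pos [ 498.2 -269.7  299.8] rot [-1.7992e+02  1.0000e-02  4.0540e+01] t 3.4667 op 0.9993220083500383 F [-0.   0.5  0.3]
prop_center top []
prop_center scene [{'point': [502.1, -274.7, 56.4], 'conf': 0.75}]
prop_head top [{'point': [668.7, -71.1, 226.3], 'conf': 0.2}]
prop_head scene [{'point': [498.1, -272.2, 109.2], 'conf': 0.6}]
```

View pics/s3.png

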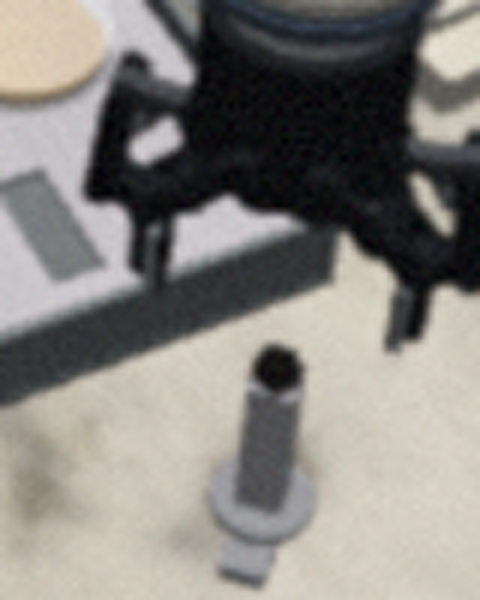

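Run:
```python
from mv import *
to(500,-273.5,222,40.5)
```

```text
shift [-0.0013  0.0034  0.0783] twist 0.0005 pos [ 498.8 -270.   300.3] rot [ 1.7999e+02 -1.0000e-02  4.0590e+01] t 3.7667 op 0.9971576648152737 F [-0.3 -0.8 -0.7]
```

{"method": "apply_moves", "body": {
  "motion": "1 -0.001 0.0034 0.02 0;1 -0.001 0.0034 0.04 0;1 -0.001 0.0034 0.06 0;1 -0.001 0.0034 0.07 0;1 -0.001 0.0034 0.078 0;1 -0.001 0.0034 0.078 0;1 -0.001 0.0034 0.078 0"
}}

```text
clock: 4.35
eef_pos: [500.4, -274.1, 222.2]
tcp_rot: [-3.142, 0.0, 0.708]
contact_force: [0.8, 0.2, 0.0]
opening: 0.998
```

Run:
```python
from mv import *
to(500,-273.5,222,40.5)
f=grab_frame("top");g=grab_frame("scene")
crop(g,270,200,80,100,6,"s4.png")
```

```text
shift [ 0.0001 -0.0007  0.0002] twist 0.0002 pos [ 500.4 -274.1  222.2] rot [-180.      0.     40.54] t 4.35 op 0.9979351293348728 F [0.8 0.2 0. ]
```

View pics/s4.png

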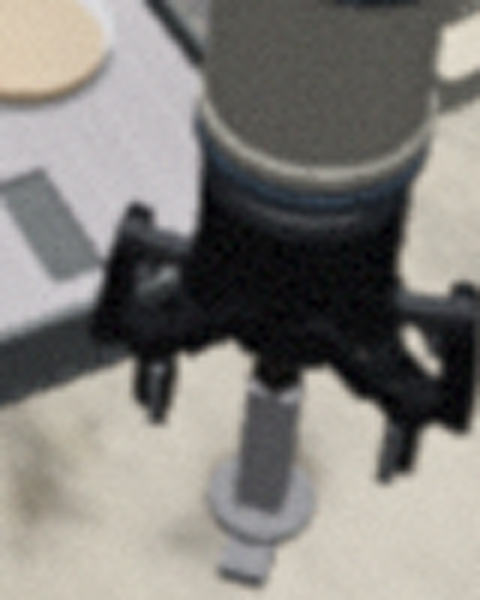

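{"method": "apply_moves", "body": {
  "motion": "0.3 0 0 0 0;0 0 0 0 0;-0.2 0 0 0 0;-0.4 0 0 0 0;-0.6 0 0 0 0;-1 0 0 0 0;-1 0 0 0 0;-1 0 0 0 0;-1 0 0 0 0;-1 0 0 0 0;-1 0 0 0 0;-1 0 0 0 0",
  "squeeze": 50
}}

```text
clock: 5.45
eef_pos: [500.3, -274.2, 222.1]
tcp_rot: [3.141, -0.0, 0.707]
contact_force: [-0.3, 0.5, 5.3]
opening: 0.227
```

Run:
```python
from mv import *
to(500,-273.5,322,83.6)
```

```text
shift [ 0.0002 -0.0007 -0.0999] twist -0.2393 pos [ 500.3 -274.2  222.1] rot [ 1.7999e+02 -1.0000e-02  4.0530e+01] t 5.45 op 0.22736725600519544 F [-0.3  0.5  5.3]
```

{"method": "apply_moves", "body": {
  "motion": "-1 0 0 -0.02 0;-1 0 0 -0.05 0;-1 0 0 -0.08 0;-1 0 0 -0.1 -0.03;-1 0 0 -0.1 -0.06;-1 0 0 -0.1 -0.09;-1 0 0 -0.1 -0.12;-1 0 0 -0.1 -0.15;-1 0 0 -0.1 -0.18;-1 0 0 -0.1 -0.21;-1 0 0 -0.1 -0.239;-1 0 0 -0.1 -0.239;-1 0 0 -0.1 -0.239"
}}

```text
clock: 6.53
eef_pos: [500.0, -274.0, 321.5]
tcp_rot: [-3.141, -0.0, 1.455]
contact_force: [0.2, -0.2, -2.0]
opening: 0.226
```

Run:
```python
from mv import *
to(502.5,-108.5,322,83.6)
f=grab_frame("top");g=grab_frame("scene")
x,y,z=r.sense()["eef_pos"]; pz=z-222.1
for c in ("top","scene"):
  for q in ("prop_center","prop_head"): print(c,q,spotter.place_of(q,c)[:1])
P=box(x,y,r.sense()["tcp_rot"][2],[(a,b,c+pz) for a,b,c in rect(30,10,0)])
P2=box(x,y,r.sense()["tcp_rot"][2],[(a,b,c+pz) for a,b,c in rect(30,10,10)])
d=[(P,(0,255,255)),(P2,(0,255,0))]
crop(g,270,200,80,100,6,"s5.png",d)
crop(f,320,160,70,60,8,"t5.png",d)
```

```text
shift [ 0.1647 -0.0166 -0.0005] twist -0.0012 pos [ 500.  -274.   321.5] rot [-1.7995e+02 -2.0000e-02  8.3390e+01] t 6.5333 op 0.22638690111162643 F [ 0.2 -0.2 -2. ]
top prop_center []
top prop_head []
scene prop_center [{'point': [499.5, -274.8, 157.1], 'conf': 0.62}]
scene prop_head [{'point': [497.8, -274.7, 205.6], 'conf': 0.8}]
```

View pics/s5.png

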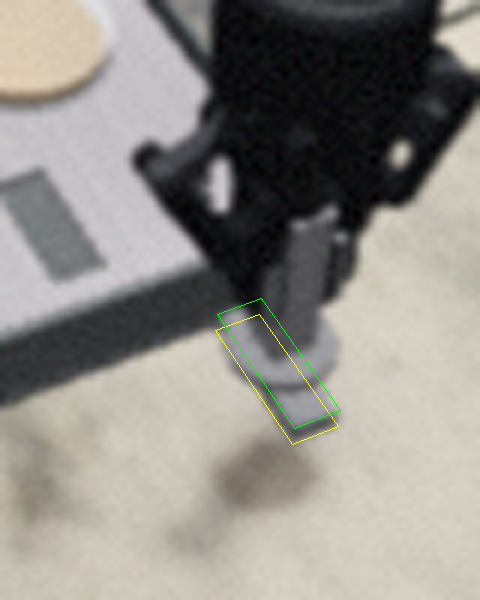

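View pics/t5.png

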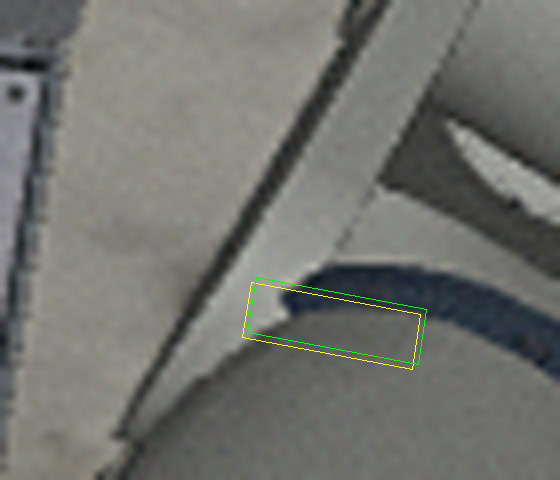

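{"method": "apply_moves", "body": {
  "motion": "-1 0.03 -0.0165 0 0;-1 0.06 -0.0165 0 0;-1 0.09 -0.0165 0 0;-1 0.12 -0.0165 0 0;-1 0.145 -0.0165 0 0;-1 0.165 -0.0165 0 0;-1 0.165 -0.0165 0.03 0;-1 0.165 -0.0165 0.05 0;-1 0.165 -0.0165 0.05 0;-1 0.165 -0.0165 0.05 0"
}}

```text
clock: 7.67
eef_pos: [502.1, -108.2, 271.5]
tcp_rot: [-3.139, -0.0, 1.458]
contact_force: [-0.1, 0.2, -1.5]
opening: 0.229
```

```bash
cat > chk.py <<'E'
from mv import *
import sys
def chk(tag,zg=222.1,win=(235,170,90,100,6)):
    f=grab_frame("top");g=grab_frame("scene")
    s=r.sense();x,y,z=s["eef_pos"]; pz=z-zg;yw=s["tcp_rot"][2]
    Y=np.radians(-6.4)
    sl=box(502.5,-108.5,Y,rect(13,33,28))
    d=[(sl,(0,0,255))]+[(box(x,y,yw,[(a,b,c+pz) for a,b,c in rect(30,10,h)]),col) for h,col in((0,(0,255,255)),(10,(0,255,0)))]
    d+=[(box(x,y,yw,[(22*np.cos(a),22*np.sin(a),24+pz) for a in np.arange(0,6.28,.3)]),(255,255,0))]
    crop(g,*win,f"s{tag}.png",d); crop(g,*win,f"s{tag}_raw.png")
    crop(f,270,150,90,80,6,f"t{tag}.png",d)
E
python3 - <<'E'
from chk import *
to(502.5,-108.5,272,83.6)
chk("6")
E
```

```text
shift [-0.0003  0.0005 -0.0005] twist -0.0004 pos [ 502.1 -108.2  271.5] rot [-1.7987e+02 -1.0000e-02  8.3530e+01] t 7.6667 op 0.22909982520288444 F [-0.1  0.2 -1.5]
```

View pics/s6.png

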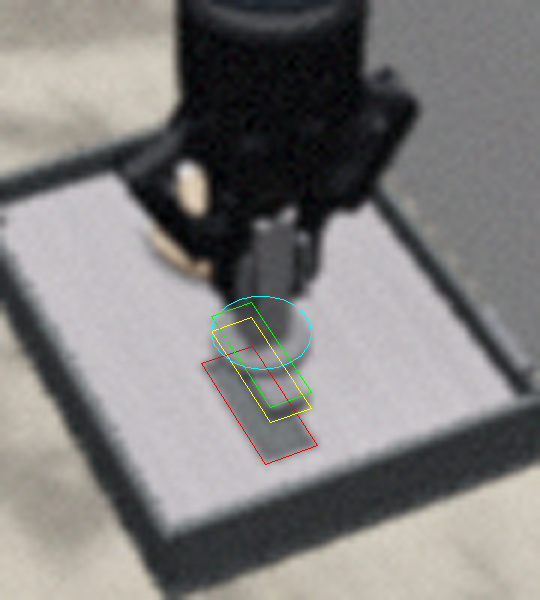

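View pics/s6_raw.png

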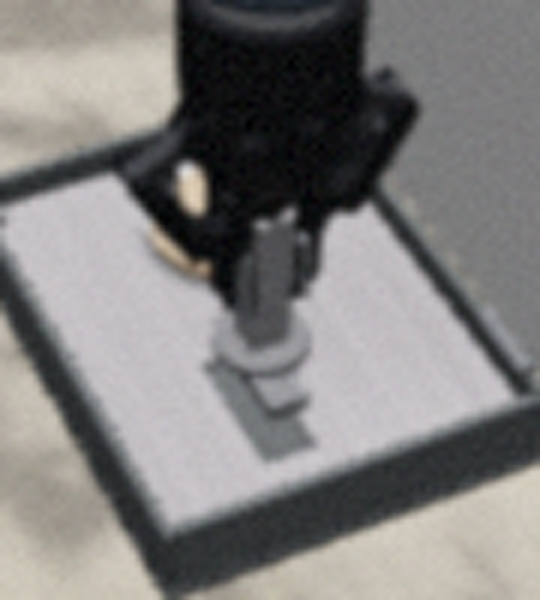

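View pics/t6.png

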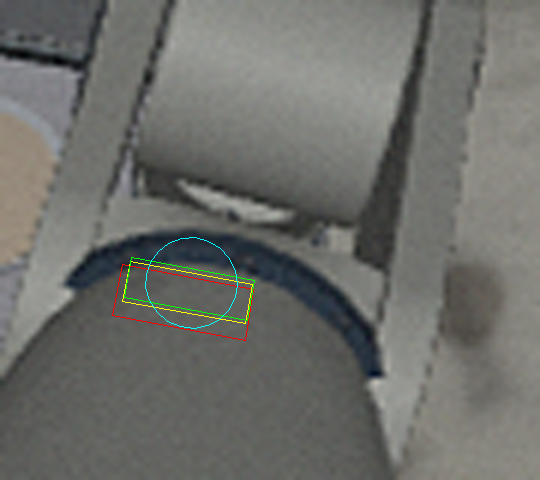

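{"method": "apply_moves", "body": {
  "motion": "-1 0 0 0.006 0;-1 0 0 0.012 0;-1 0 0 0.018 0;-1 0 0 0.022 0;-1 0 0 0.024 0;-1 0 0 0.026 0;-1 0 0 0.028 0;-1 0 0 0.028 0"
}}

```text
clock: 8.43
eef_pos: [502.3, -108.3, 243.6]
tcp_rot: [-3.141, -0.0, 1.458]
contact_force: [0.7, -0.2, -1.5]
opening: 0.226
```

Run:
```python
from chk import *
to(502.5,-108.5,232.5,83.6)
chk("7")
```

```text
shift [-0.0002  0.0002  0.0111] twist -0.0003 pos [ 502.3 -108.3  243.6] rot [-179.97   -0.     83.55] t 8.4333 op 0.22610459940520547 F [ 0.7 -0.2 -1.5]
```

View pics/s7_raw.png

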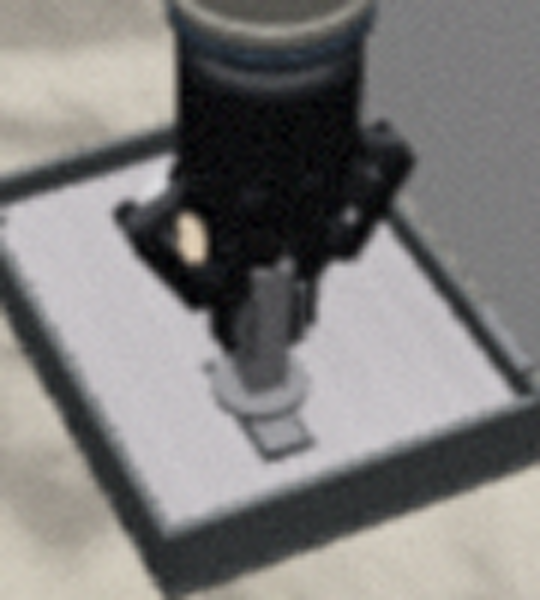

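Foot is entering the slot (underside now ≈21.5 mm, below the 28 mm deck top) with no contact force. Continuing down.

{"method": "apply_moves", "body": {
  "motion": "-1 0 0 0.002 0;-1 0 0 0.004 0;-1 0 0 0.006 0;-1 0 0 0.008 0;-1 0 0 0.0095 0;-1 0 0 0.011 0;-1 0 0 0.011 0;-1 0 0 0.011 0"
}}

```text
clock: 9.2
eef_pos: [502.3, -108.3, 232.8]
tcp_rot: [-3.141, -0.0, 1.458]
contact_force: [-0.6, 0.8, -1.2]
opening: 0.233
```

Run:
```python
from chk import *
to(502.5,-108.5,232.5,173.6)
print(r.sense()["qpos"])
chk("8")
```

```text
shift [-0.0002  0.0002  0.0003] twist -0.5003 pos [ 502.3 -108.3  232.8] rot [-179.99   -0.     83.55] t 9.2 op 0.23308637644219618 F [-0.6  0.8 -1.2]
[-2.15264733e-01  4.21069446e-01  2.00112422e+00 -1.35356192e-05
  7.19644765e-01 -1.02699593e-01]
```

View pics/s8_raw.png

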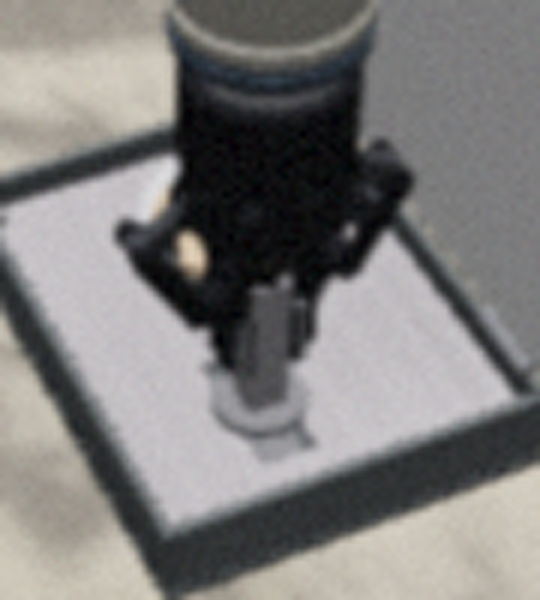

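{"method": "apply_moves", "body": {
  "motion": "-1 0 0 0.0005 0;-1 0 0 0.001 0;-1 0 0 0.001 0"
}}

```text
clock: 9.55
eef_pos: [502.4, -108.3, 232.1]
tcp_rot: [3.141, 0.0, 1.458]
contact_force: [-0.5, 0.9, 1.3]
opening: 0.225
```

Run:
```python
from chk import *
to(502.5,-108.5,232.5,173.6)
```

```text
shift [-0.0001  0.0001 -0.0004] twist -0.5003 pos [ 502.4 -108.3  232.1] rot [179.99   0.    83.55] t 9.55 op 0.22500642922873765 F [-0.5  0.9  1.3]
```

{"method": "apply_moves", "body": {
  "motion": "-1 0 0 0 0.035;-1 0 0 0 0.07;-1 0 0 0 0.105;-1 0 0 0 0.14;-1 0 0 0 0.175;-1 0 0 0 0.21;-1 0 0 0 0.245;-1 0 0 0 0.28;-1 0 0 0 0.315;-1 0 0 0 0.35;-1 0 0 0 0.385;-1 0 0 0 0.42;-1 0 0 0 0.455;-1 0 0 0 0.48;-1 0 0 0 0.5;-1 0 0 0 0.5;-1 0 0 0 0.5;-1 0 0 0 0.5"
}}

```text
clock: 11.05
eef_pos: [502.5, -108.3, 232.1]
tcp_rot: [3.142, -0.001, -0.11]
contact_force: [1.1, -0.1, 1.0]
opening: 0.222
```

Run:
```python
from chk import *
to(502.5,-108.5,232.1,-6.4)
print(r.sense()["wrist_torque"])
chk("9")
```

```text
shift [-0.      0.0002 -0.    ] twist 0.0004 pos [ 502.5 -108.3  232.1] rot [ 1.80e+02 -3.00e-02 -6.32e+00] t 11.05 op 0.22171235146384172 F [ 1.1 -0.1  1. ]
[-0.08158828 -0.07384988 -0.06542294]
```

View pics/s9_raw.png

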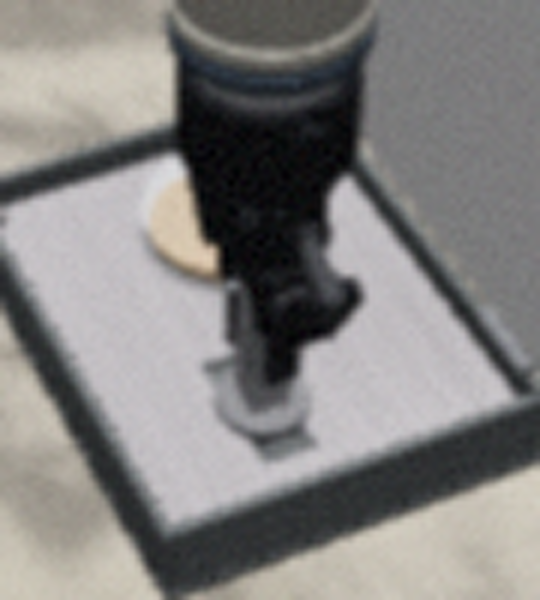

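{"method": "apply_moves", "body": {
  "motion": "-0.4 0 0 0 0;-0.3 0 0 0 0;-0.1 0 0 0 0;0.1 0 0 0 0;0.1 0 0 0 0;0.1 0 0 0 0;0.1 0 0 -0.02 0;0.1 0 0 -0.04 0;0.1 0 0 -0.07 0;0.1 0 0 -0.1 0;0.1 0 0 -0.1 0"
}}

```text
clock: 12.07
eef_pos: [504.1, -108.7, 337.1]
tcp_rot: [3.141, -0.008, -0.113]
contact_force: [1.1, -0.7, 1.0]
opening: 0.55
```

Run:
```python
from chk import *
to(502.5,-108.5,332.1,83.6)
f=grab_frame("top");g=grab_frame("scene")
for q in ("prop_center","prop_head","cover_bar","cover_hinge","cover_edge"):
  for c in ("top","scene"):
    print(q,c,spotter.place_of(q,c)[:1])
Y=np.radians(-6.4)
d=[(box(502.5,-108.3,Y,rect(10,10,h)),(255,0,255)) for h in (34,111)]
crop(g,220,130,120,150,4,"s10.png",d)
```

```text
shift [-0.0017 -0.      0.0049] twist -0.5003 pos [ 504.1 -108.7  337.1] rot [179.95  -0.44  -6.45] t 12.0667 op 0.5497431109228177 F [ 1.1 -0.7  1. ]
prop_center top [{'point': [491.9, 310.0, 0.5], 'conf': 0.55}]
prop_center scene [{'point': [504.6, -110.0, 69.0], 'conf': 0.91}]
prop_head top []
prop_head scene [{'point': [500.1, -106.6, 116.4], 'conf': 0.65}]
cover_bar top [{'point': [681.1, -69.0, 261.3], 'conf': 0.97}]
cover_bar scene [{'point': [679.6, -67.8, 260.3], 'conf': 0.63}]
cover_hinge top [{'point': [613.6, -69.1, 51.7], 'conf': 0.7}]
cover_hinge scene [{'point': [616.7, -64.3, 48.1], 'conf': 0.93}]
cover_edge top [{'point': [671.1, -70.9, 224.6], 'conf': 0.72}]
cover_edge scene [{'point': [668.3, -67.8, 224.9], 'conf': 0.75}]
```

View pics/s10.png

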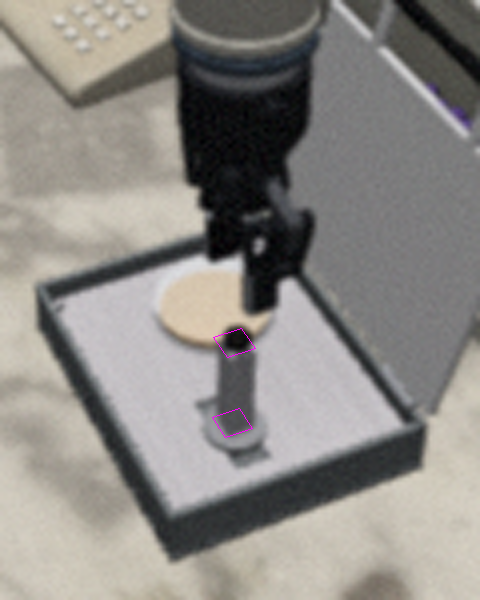

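Run:
```python
from chk import *
to(502.5,-108.5,480,83.6)
to(681,-70,480,83.6)
```

```text
shift [ 1.000e-04  2.000e-04 -1.485e-01] twist -0.5003 pos [ 502.3 -108.3  331.5] rot [-1.80e+02  4.00e-02 -6.45e+00] t 12.6667 op 0.5533412437635769 F [-0.2  0.5 -0.1]
shift [ 0.1731 -0.0581 -0.1486] twist -0.5003 pos [ 502.3 -108.3  331.5] rot [-1.80e+02  4.00e-02 -6.45e+00] t 12.6667 op 0.5533412437635769 F [-0.2  0.5 -0.1]
```

{"method": "apply_moves", "body": {
  "motion": "0.3 0 0 -0.04 0;0.3 0 0 -0.08 0;0.3 0 0 -0.11 -0.04;0.3 0 0 -0.135 -0.08;0.3 0 0 -0.149 -0.12;0.3 0.02 -0.007 -0.149 -0.16;0.3 0.05 -0.017 -0.149 -0.2;0.3 0.08 -0.027 -0.149 -0.24;0.3 0.11 -0.037 -0.149 -0.28;0.3 0.13 -0.044 -0.149 -0.32;0.3 0.15 -0.05 -0.149 -0.36;0.3 0.165 -0.055 -0.149 -0.4;0.3 0.173 -0.058 -0.149 -0.44;0.3 0.173 -0.058 -0.149 -0.48;0.3 0.173 -0.058 -0.149 -0.5;0.3 0.173 -0.058 -0.149 -0.5;0.3 0.173 -0.058 -0.149 -0.5;0.3 0.173 -0.058 -0.149 -0.5"
}}

```text
clock: 14.17
eef_pos: [680.7, -70.1, 480.8]
tcp_rot: [-3.141, 0.0, 1.456]
contact_force: [0.1, 0.1, -0.5]
opening: 0.649
```

Run:
```python
from chk import *
to(681,-70,415,83.6)
f=grab_frame("top");g=grab_frame("scene")
print(spotter.place_of("prop_head","top")[:1],spotter.place_of("prop_center","top")[:1],spotter.place_of("cover_bar","scene")[:1])
crop(g,260,60,130,100,6,"s11.png")
Y=np.radians(-6.4)
sl=box(502.5,-108.5,Y,rect(13,33,28))
d=[(sl,(0,0,255))]+[(box(502.5,-108.3,Y,rect(10,10,h)),(255,0,255)) for h in (34,111)]
crop(f,225,140,150,100,5,"t11.png",d)
```

```text
shift [0.0002 0.0003 0.0658] twist -0.0011 pos [680.7 -70.1 480.8] rot [-179.99    0.     83.4 ] t 14.1667 op 0.649499518830953 F [ 0.1  0.1 -0.5]
[] [] [{'point': [678.4, -72.9, 260.8], 'conf': 0.93}]
```

View pics/s11.png

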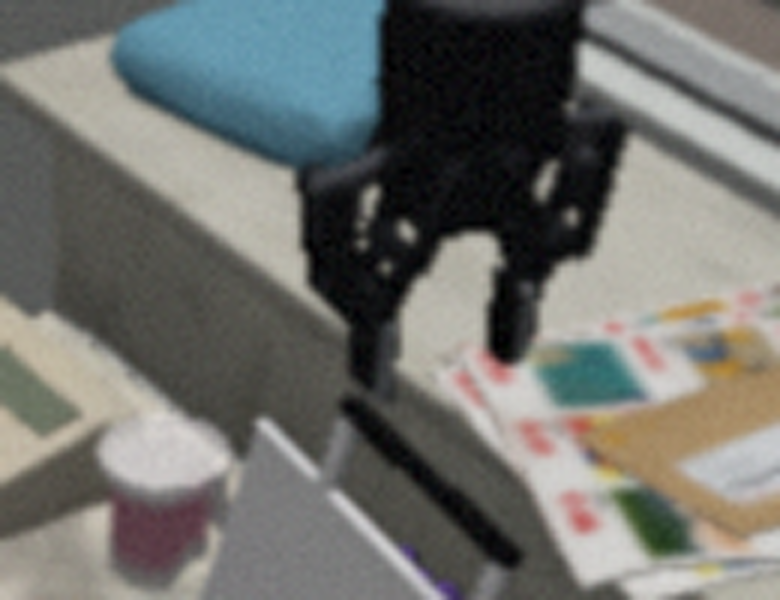

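View pics/t11.png

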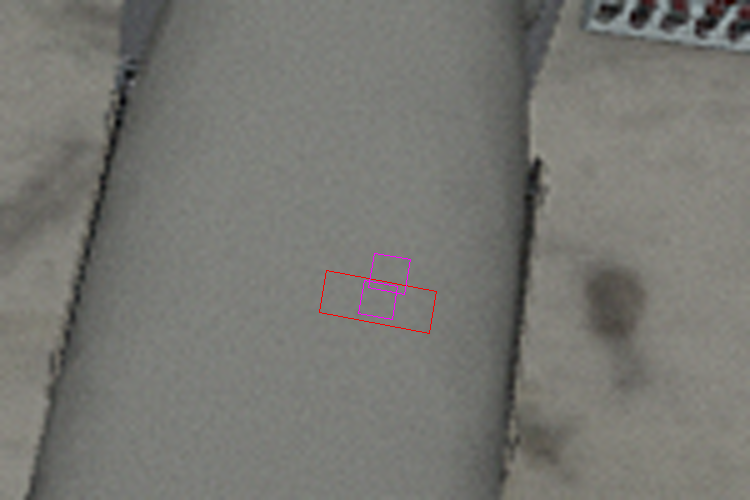

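{"method": "apply_moves", "body": {
  "motion": "0.3 0 0 0.025 0;0.3 0 0 0.045 0;0.3 0 0 0.06 0;0.3 0 0 0.064 0;0.3 0 0 0.064 0;0 0 0 0.064 0;-0.2 0 0 0.064 0;-0.4 0 0 0.064 0;-0.6 0 0 0.064 0;-1 0 0 0.064 0;-1 0 0 0.064 0;-1 0 0 0.064 0;-1 0 0 0.064 0;-1 0 0 0.064 0;-1 0 0 0.064 0;-1 0 0 0.064 0",
  "squeeze": 30
}}

```text
clock: 15.75
eef_pos: [681.0, -70.1, 417.8]
tcp_rot: [3.14, 0.0, 1.458]
contact_force: [-0.2, 0.0, 6.1]
opening: 0.126
```

```bash
cat > arc.py <<'E'
from chk import *
H=np.array([617.5,-66,48.]); Y=np.radians(-6.4); fw=-np.array([np.cos(Y),np.sin(Y),0])
def bar(q): return H+fw*(222*np.cos(q)-4*np.sin(q))+np.array([0,0,222*np.sin(q)+4*np.cos(q)])
def plan(q0,qs):
    s=r.sense(); p=np.array(s["eef_pos"]); R=Ro.from_euler("xyz",s["tcp_rot"]).as_matrix()
    for q in qs:
        print(round(q,3),(R.T@(bar(q)-bar(q0))/1000).round(4))
    print(p,bar(q0),s["opening"],s["contact_force"])
E
python3 - <<'E'
from arc import *
g=grab_frame("scene"); crop(g,260,60,130,100,6,"s12.png")
print(spotter.place_of("cover_bar","scene")[:1])
for q in (1.8,1.83,1.86,1.9): print(q,bar(q))
plan(1.85,np.arange(1.80,.58,-.05))
E
```

```text
[{'point': [680.7, -69.5, 259.8], 'conf': 0.76}]
1.8 [671.49564007 -72.05658145 263.28536568]
1.83 [677.88869185 -72.7736771  261.55871135]
1.86 [684.22739788 -73.4846769  259.63986861]
1.9 [692.58461631 -74.42208915 256.7854612 ]
1.8 [-0.     -0.0107 -0.003 ]
1.75 [-0.     -0.0215 -0.0055]
1.7 [-0.     -0.0324 -0.0074]
1.65 [-0.     -0.0435 -0.0087]
1.6 [-0.     -0.0545 -0.0096]
1.55 [-0.0001 -0.0656 -0.0098]
1.5 [-0.0001 -0.0767 -0.0095]
1.45 [-0.0001 -0.0878 -0.0087]
1.4 [-0.0001 -0.0988 -0.0073]
1.35 [-1.000e-04 -1.097e-01 -5.300e-03]
1.3 [-1.000e-04 -1.206e-01 -2.800e-03]
1.25 [-1.000e-04 -1.312e-01  2.000e-04]
1.2 [-1.000e-04 -1.417e-01  3.800e-03]
1.15 [-1.000e-04 -1.521e-01  7.800e-03]
1.1 [-1.000e-04 -1.622e-01  1.240e-02]
1.05 [-1.00e-04 -1.72e-01  1.75e-02]
1.0 [-0.0002 -0.1816  0.0231]
0.95 [-0.0002 -0.1909  0.0292]
0.9 [-0.0002 -0.1999  0.0357]
0.85 [-2.000e-04 -2.086e-01  4.260e-02]
0.8 [-2.000e-04 -2.169e-01  5.000e-02]
0.75 [-2.000e-04 -2.248e-01  5.780e-02]
0.7 [-2.000e-04 -2.323e-01  6.590e-02]
0.65 [-2.000e-04 -2.394e-01  7.450e-02]
0.6 [-2.000e-04 -2.461e-01  8.330e-02]
[680.96624985 -70.1185618  417.79441974] [682.12088747 -73.2483939  260.30073407] 0.12479844101523398 [-1.36830305  0.8656246   6.13191893]
```

View pics/s12.png

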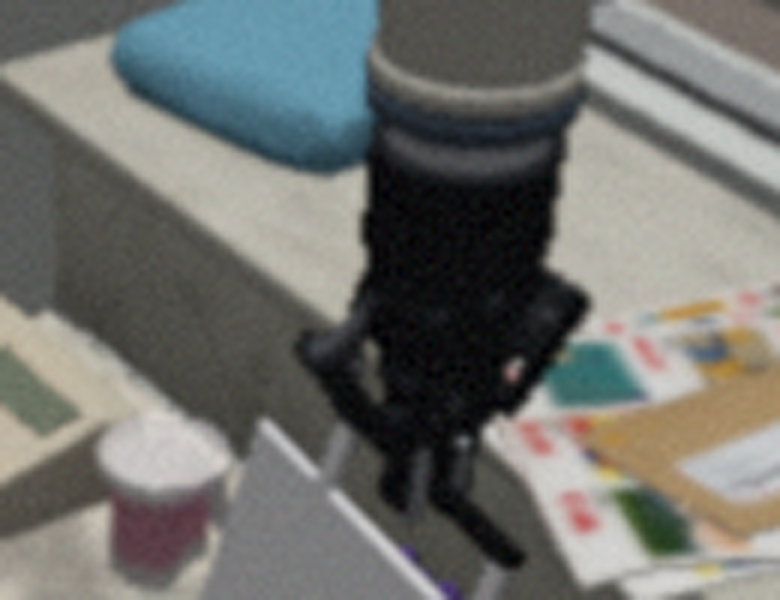

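{"method": "apply_moves", "body": {
  "motion": "-1 0 -0.005 -0.0015 0;-1 0 -0.0107 -0.003 0;-1 0 -0.0215 -0.0055 0;-1 0 -0.0324 -0.0074 0;-1 0 -0.0435 -0.0087 0;-1 0 -0.0545 -0.0096 0;-1 0 -0.0656 -0.0098 0;-1 0 -0.0767 -0.0095 0;-1 0 -0.0878 -0.0087 0;-1 0 -0.0988 -0.0073 0;-1 0 -0.1097 -0.0053 0;-1 0 -0.1206 -0.0028 0;-1 0 -0.1312 0.0002 0;-1 0 -0.1417 0.0038 0;-1 0 -0.1417 0.0038 0"
}}

```text
clock: 17.1
eef_pos: [537.3, -54.1, 412.3]
tcp_rot: [-3.138, 0.001, 1.458]
contact_force: [-3.2, -2.2, 1.9]
opening: 0.126
```

Run:
```python
from arc import *
f=grab_frame("top");g=grab_frame("scene"); crop(g,200,80,150,150,4,"s13.png")
for c in ("scene","top"):
  print(spotter.place_of("cover_bar",c)[:1],spotter.place_of("cover_edge",c)[:1])
print(bar(1.2))
plan(1.2,np.arange(1.15,.58,-.05))
```

```text
[{'point': [536.3, -53.1, 253.2], 'conf': 0.91}] []
[{'point': [539.7, -54.8, 253.2], 'conf': 0.82}] []
[541.26283058 -57.44863131 256.3621081 ]
1.15 [-0.     -0.0103  0.0041]
1.1 [-0.     -0.0204  0.0088]
1.05 [-0.     -0.0302  0.0139]
1.0 [-0.     -0.0398  0.0195]
0.95 [-0.     -0.0491  0.0256]
0.9 [-0.     -0.058   0.0322]
0.85 [-0.     -0.0667  0.0391]
0.8 [-0.     -0.0749  0.0466]
0.75 [-0.     -0.0828  0.0544]
0.7 [-0.     -0.0903  0.0626]
0.65 [-0.     -0.0974  0.0711]
0.6 [-0.    -0.104  0.08 ]
[539.36798178 -54.33630159 413.10687553] [541.26283058 -57.44863131 256.3621081 ] 0.12251719773431109 [-5.90450602 -2.35667905  8.03252754]
```

View pics/s13.png

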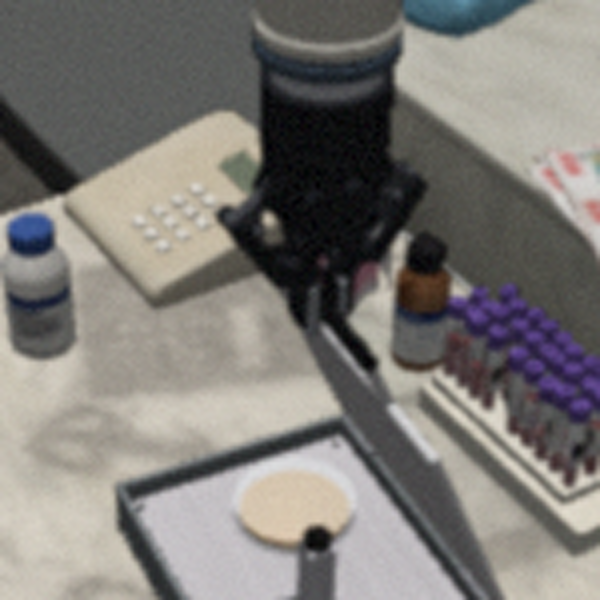

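{"method": "apply_moves", "body": {
  "motion": "-1 0 -0.005 0.002 0;-1 0 -0.0103 0.0041 0;-1 0 -0.0204 0.0088 0;-1 0 -0.0302 0.0139 0;-1 0 -0.0398 0.0195 0;-1 0 -0.0491 0.0256 0;-1 0 -0.058 0.0322 0;-1 0 -0.0667 0.0391 0;-1 0 -0.0749 0.0466 0;-1 0 -0.0828 0.0544 0;-1 0 -0.0865 0.0585 0;-1 0 -0.0865 0.0585 0;-1 0 -0.0865 0.0585 0"
}}

```text
clock: 18.48
eef_pos: [452.9, -44.5, 353.3]
tcp_rot: [-3.139, 0.001, 1.458]
contact_force: [1.1, -5.2, -5.1]
opening: 0.127
```

Run:
```python
from arc import *
f=grab_frame("top");g=grab_frame("scene"); crop(g,200,110,150,150,4,"s14.png")
for c in ("scene","top"):
  print(spotter.place_of("cover_bar",c)[:1],spotter.place_of("prop_head",c)[:1])
for q in (.6,.65,.7,.725,.75): print(q,bar(q))
plan(.725,np.arange(.7,.54,-.02))
```

```text
[{'point': [450.4, -46.9, 193.3], 'conf': 0.76}] [{'point': [501.9, -107.9, 119.2], 'conf': 0.57}]
[] [{'point': [499.8, -108.5, 109.4], 'conf': 0.54}]
0.6 [437.66185773 -45.82792028 176.65197155]
0.65 [444.27645547 -46.56986629 185.53571727]
0.7 [451.32402186 -47.36037752 194.07569532]
0.725 [455.00470462 -47.77323224 198.21006596]
0.75 [458.78694165 -48.1974781  202.2505602 ]
0.7 [-0.     -0.0037  0.0041]
0.68 [-0.     -0.0066  0.0075]
0.66 [-0.     -0.0094  0.011 ]
0.64 [-0.     -0.0121  0.0145]
0.62 [-0.     -0.0148  0.018 ]
0.6 [-0.     -0.0174  0.0216]
0.58 [-0.     -0.0199  0.0253]
0.56 [-0.     -0.0224  0.029 ]
[452.99683356 -44.52302199 353.31139031] [455.00470462 -47.77323224 198.21006596] 0.12173316823267055 [-0.34870357 -4.74057003 -5.04911123]
```

View pics/s14.png

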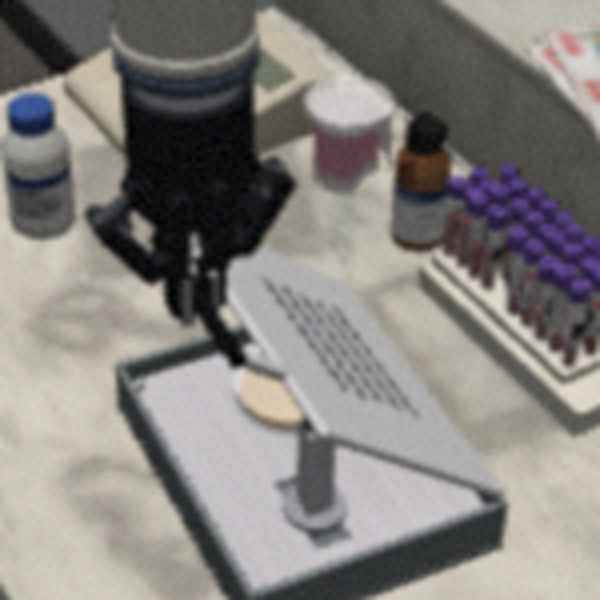

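{"method": "apply_moves", "body": {
  "motion": "-1 0 -0.0019 0.0021 0;-1 0 -0.0037 0.0041 0;-1 0 -0.0066 0.0075 0;-1 0 -0.0094 0.011 0;-1 0 -0.0108 0.0127 0;-1 0 -0.0108 0.0127 0"
}}

```text
clock: 19.28
eef_pos: [442.7, -43.3, 341.1]
tcp_rot: [-3.141, 0.0, 1.458]
contact_force: [1.3, -4.8, -3.5]
opening: 0.126
```

Run:
```python
from arc import *
f=grab_frame("top");g=grab_frame("scene"); crop(g,230,170,110,90,7,"s15.png")
for c in ("scene","top"):
  print(spotter.place_of("cover_bar",c)[:1])
plan(.65,[.64,.63,.62,.61,.60,.59])
```

```text
[{'point': [440.7, -40.2, 183.0], 'conf': 0.92}]
[{'point': [505.4, -106.9, 26.2], 'conf': 0.58}]
0.64 [-0.     -0.0014  0.0018]
0.63 [-0.     -0.0027  0.0035]
0.62 [-0.     -0.004   0.0053]
0.61 [-0.     -0.0054  0.0071]
0.6 [-0.     -0.0066  0.0089]
0.59 [-0.     -0.0079  0.0107]
[442.78829168 -43.32168675 341.13476589] [444.27645547 -46.56986629 185.53571727] 0.13000039491167042 [ 1.79404491 -4.70862476 -2.88206835]
```

View pics/s15.png

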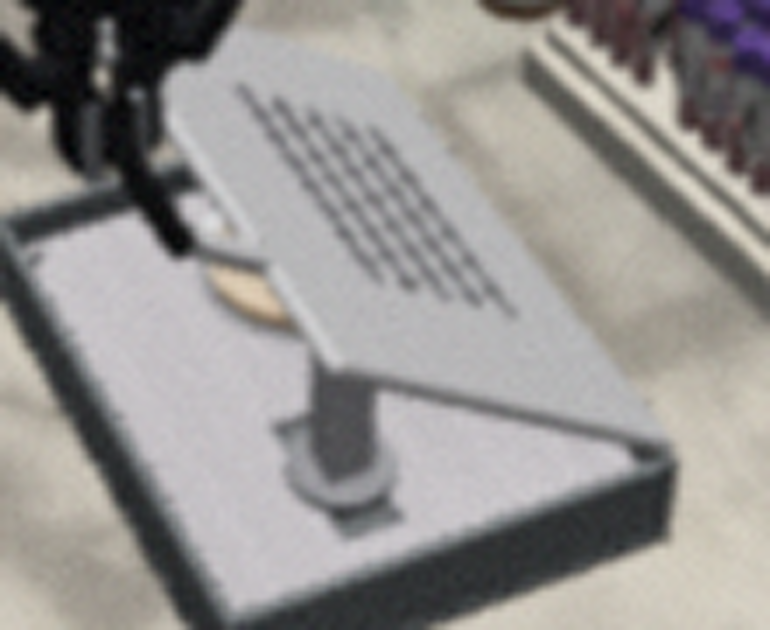

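{"method": "apply_moves", "body": {
  "motion": "-1 0 -0.0014 0.0018 0;-1 0 -0.0027 0.0035 0;-1 0 -0.0027 0.0035 0"
}}

```text
clock: 19.73
eef_pos: [440.3, -43.0, 338.1]
tcp_rot: [-3.141, 0.0, 1.458]
contact_force: [1.1, -5.7, 1.7]
opening: 0.123
```

{"method": "apply_moves", "body": {
  "motion": "-1 0 -0.0007 0.0009 0;-1 0 -0.0014 0.0018 0;-1 0 -0.0014 0.0018 0"
}}

```text
clock: 19.98
eef_pos: [439.6, -42.9, 337.4]
tcp_rot: [3.14, 0.0, 1.458]
contact_force: [0.2, -4.8, 12.0]
opening: 0.126
```

{"method": "apply_moves", "body": {
  "motion": "-1 0 -0.0005 0.0007 0;-1 0 -0.0008 0.001 0;-1 0 -0.0008 0.001 0"
}}

```text
clock: 20.23
eef_pos: [439.3, -42.9, 337.1]
tcp_rot: [3.138, 0.0, 1.458]
contact_force: [-1.6, -4.2, 19.4]
opening: 0.122
```

Run:
```python
from arc import *
f=grab_frame("top");g=grab_frame("scene"); crop(g,230,170,110,90,7,"s16.png")
for q in ("cover_bar","cover_edge","prop_center"):
  print(q,spotter.place_of(q,"scene")[:1])
plan(.62,[.62])
```

```text
cover_bar [{'point': [504.4, -111.0, 69.4], 'conf': 0.7}]
cover_edge [{'point': [466.2, -44.0, 155.7], 'conf': 0.73}]
prop_center [{'point': [504.0, -111.6, 67.6], 'conf': 0.46}]
0.62 [0. 0. 0.]
[439.30184767 -42.88418631 337.1280646 ] [440.25465774 -46.1187494  180.24531947] 0.1274240265767464 [-0.998933   -5.21827591 20.65226904]
```

View pics/s16.png

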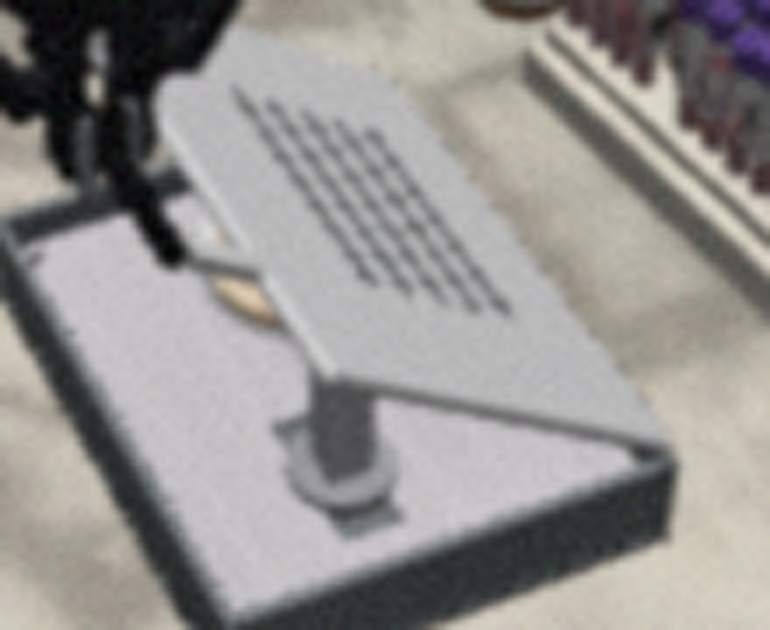

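{"method": "apply_moves", "body": {
  "motion": "-0.65 0 0 0 0;-0.55 0 0 0 0;-0.46 0 0 0 0;-0.46 0 0 0 0;-0.46 0 0 0 0;-0.46 0 0 0 0"
}}

```text
clock: 20.98
eef_pos: [438.2, -42.6, 335.3]
tcp_rot: [-3.141, -0.0, 1.458]
contact_force: [0.5, -0.2, -0.0]
opening: 0.272
```

Run:
```python
from arc import *
f=grab_frame("top");g=grab_frame("scene"); crop(g,230,140,80,80,8,"s17.png")
print(spotter.place_of("cover_bar","scene")[:1])
plan(.62,[.62])
```

```text
[{'point': [437.7, -42.4, 178.9], 'conf': 0.79}]
0.62 [0. 0. 0.]
[438.3756754  -42.69355723 335.49296286] [440.25465774 -46.1187494  180.24531947] 0.2722792668246068 [-0.36846559  0.35968532 -0.53586488]
```

View pics/s17.png

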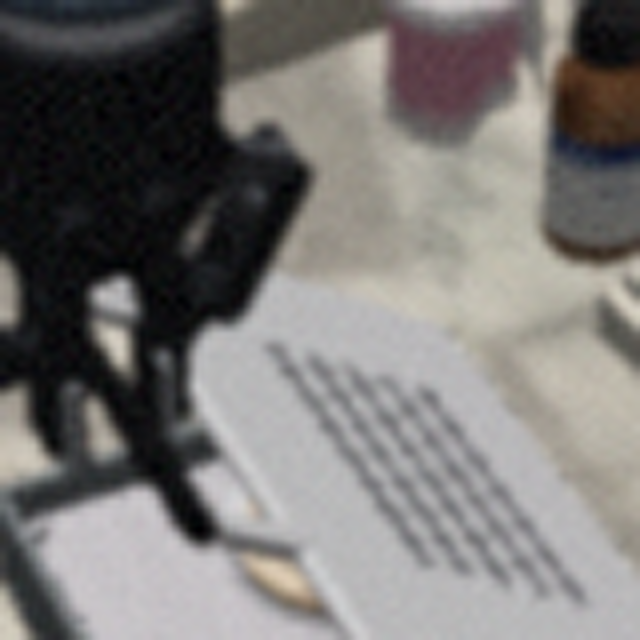

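Contact force is zero and the bar lies free between the pads. Lifting straight up, then away.

{"method": "apply_moves", "body": {
  "motion": "-0.46 0 0 -0.005 0;-0.46 0 0 -0.012 0;-0.46 0 0 -0.025 0;-0.46 0 0 -0.045 0;-0.46 0 0 -0.07 0;-0.46 0 0 -0.1 0;-0.46 0 0 -0.13 0;-0.46 0 -0.03 -0.16 0;-0.46 0 -0.06 -0.16 0;-0.46 0 -0.09 -0.16 0;-0.46 0 -0.09 -0.16 0;-0.46 0 -0.09 -0.16 0"
}}

```text
clock: 22.13
eef_pos: [348.0, -32.5, 496.6]
tcp_rot: [3.139, -0.0, 1.458]
contact_force: [0.5, 0.5, 0.2]
opening: 0.273
```

Run:
```python
from arc import *
f=grab_frame("top");g=grab_frame("scene")
for q in ("cover_bar","cover_edge","prop_center","prop_head","dish","reagent_bottle"):
  for c in ("scene","top"): print(q,c,spotter.place_of(q,c)[:1])
print(bar(.62))
plan(.62,[.62])
Hp=H
def edge(q,yy): 
    l=np.array([-np.sin(Y),np.cos(Y),0]); return H+l*yy+fw*(184*np.cos(q))+np.array([0,0,184*np.sin(q)])
d=[([edge(q,120),edge(q,-120)],c) for q,c in((.58,(0,0,255)),(.62,(0,255,0)),(.66,(255,0,0)))]
crop(g,220,160,120,110,6,"s18.png"); crop(g,220,160,120,110,6,"s18o.png",d)
crop(f,225,140,150,100,5,"t18.png")
```

```text
cover_bar scene [{'point': [436.5, -41.5, 179.2], 'conf': 0.96}]
cover_bar top []
cover_edge scene [{'point': [469.3, -46.2, 155.7], 'conf': 0.56}]
cover_edge top [{'point': [469.6, -46.6, 160.3], 'conf': 0.72}]
prop_center scene [{'point': [466.0, -48.7, 154.7], 'conf': 0.71}]
prop_center top []
prop_head scene [{'point': [501.1, -108.1, 115.8], 'conf': 0.78}]
prop_head top []
dish scene [{'point': [548.1, -9.3, 25.7], 'conf': 0.43}]
dish top []
reagent_bottle scene [{'point': [494.7, 309.8, 0.3], 'conf': 0.68}]
reagent_bottle top [{'point': [490.3, 306.0, -1.0], 'conf': 0.62}]
[440.25465774 -46.1187494  180.24531947]
0.62 [0. 0. 0.]
[349.06070434 -32.6111703  495.53842338] [440.25465774 -46.1187494  180.24531947] 0.273898342856453 [ 0.86965099 -0.37958435 -0.31464972]
```

View pics/s18.png

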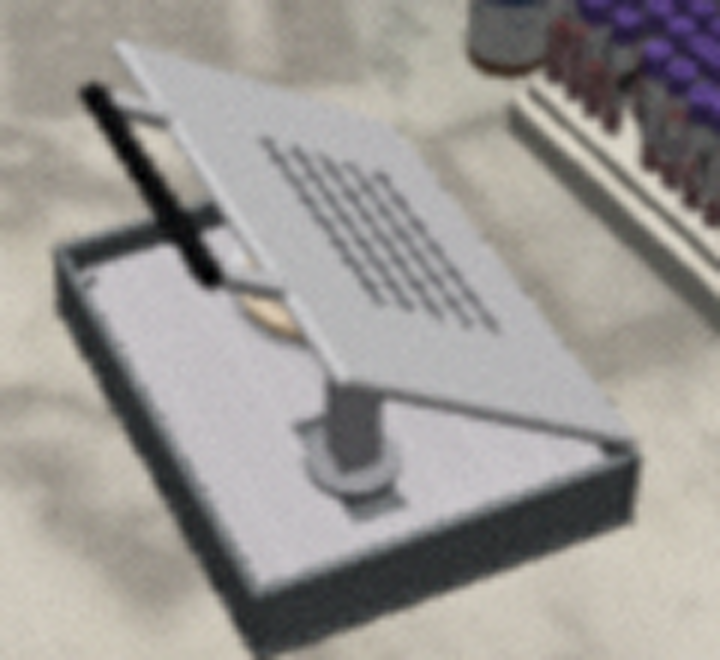

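View pics/s18o.png

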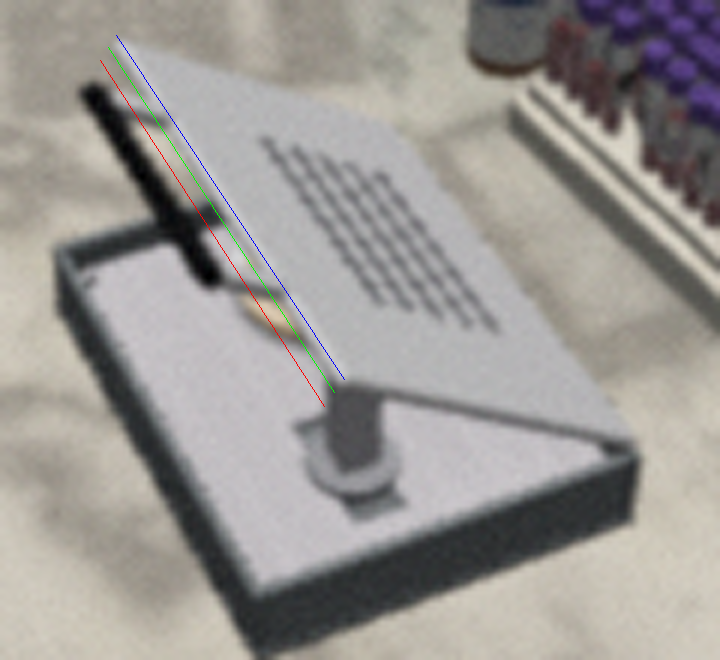

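View pics/t18.png

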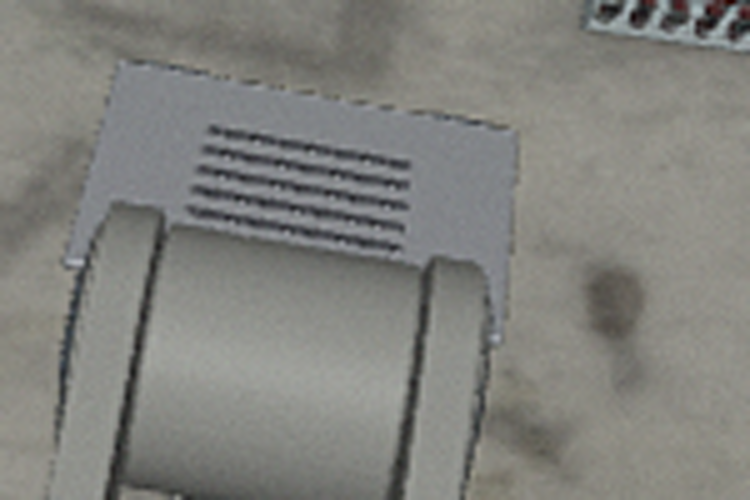

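Run:
```python
from rig import r
s=r.sense(); print(s["clock"],abs(s["qvel"]).max(),s["contact_force"]); print(r.sign_off())
```

```text
22.8333 0.0037007889465513547 [ 0.86965099 -0.37958435 -0.31464972]
the job is handed in; nothing more can be done
None
```

The prop stands in the slot, turned a quarter turn under the deck. The cover is folded down onto its head and released. I handed the job in at about 22.8 s of the 64 s, with the arm still and touching nothing.

**Prop:** The foot went into the slot without catching. The collar landed at the expected height with only light force, and I then turned it 90°. After release the pictures showed the prop upright with the ends of the slot empty. I did not pull on it to test the lock.

**Cover:** I held the handle bar and folded the cover down until the force on the tool jumped from about 2 N to 20 N, where the cover met the prop head.
- **Angle:** After I let go, the bar read about 179 mm above the bench (180 expected) and the cover edge 156–160 mm (158 expected). That puts the cover at about 0.62 rad.
- **Contact:** The pictures cannot resolve contact to the last millimetre, so it rests on the force rise and the unchanged angle.

**Dish and bottle:** Both still read within a few millimetres of where they started, which is within the measuring error. The last dish reading had low confidence (0.43), because the cover partly hides it. The top camera's view was partly blocked by the arm, so it gave no last reading for the bar, the prop or the dish. The scene camera once mistook the cover edge for the prop's middle, but it found the prop head where it should be.

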